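# Clip the rolling pin away in the drawer

## Robot

A 6-joint arm with a two-finger parallel gripper is mounted at the origin on a cart in front of the work surface, level with it; the furniture and walls round the work are solid. World frame = base frame: x ahead of the robot, y to its left, z up, the work surface at z = 0. Lengths are in m, angles in rad, forces in N, time in s.
With the tool pointing down it reaches from about 0.3 to 0.775 m from the base axis. Payload 14.6 kg.
Tool frame: the origin (TCP) lies at the very end of the fingers, on their centre line; the grasp point (between the pads) lies 19 mm behind it; y points along the fingers, x is the direction in which the jaws open and shut, and the axes are right-handed (so a half turn about y gives the same grasp; the last joint's range is limited). The gripper opens to 94 mm and grips with 3 to 60 N. Pads are 16 mm wide; open, the fingers measure 119 mm over their backs; the gripper's body (75 mm by 177 mm) begins 78 mm behind the grasp point.
Start: joints at [-0.067, 0.3, 1.521, -0, 1.321, -0.067], TCP at [0.55, -0, 0.205] pointing down, gripper open.
Joint ranges: [-3.03, 3.03], [-0.79, 2.21], [0.23, 2.52], [-1.04, 4.18], [0, 3.07], [-2.55, 2.55]. Speed limits (rad/s): [2.22, 2.22, 2.57, 3.14, 3.14, 3.14].

## Interface

Orientations are given as [roll, pitch, yaw] about the fixed x, y, z axes, in that order (R = Rz(yaw) Ry(pitch) Rx(roll)).
In Python, from station import * gives the robot as it stands.
- The arm moves only by the tool send_rows, never from a script. Its argument "series" is text: rows parted by semicolons, each of 7 numbers parted by spaces: the turn, a rotation vector about the tool's x, y, z in units of 5 degrees (1.0 is 5 degrees), then the shift along the tool's x, y, z in cm, then the opening, from -1 (shut) to 1 (fully open). A call has exactly 10 rows; each row is the pose to reach, as a shift and turn from the pose commanded when the call began, along the tool's axes at that moment; what a row does not reach only later rows make up. A row lasts 1/12 s, in which the tool goes at most 41.7 mm and 7.16 degrees, less where a joint would pass 70% of its speed; a pose out of reach is approached as far as the arm can. A call with a gripper value outside its range is refused whole. The fingers move at their own pace and stop on an object; "newtons" is the grip in N (left out, the last holds). Time passes only in rows, so rows that repeat a pose let the fingers close, or fill a call up. It gives the time, the measured TCP pose, the force and the opening at its end, in the units of the state.
- get_obs(): the state, without advancing time (a new reading comes with each control period).
- camera(name): name is "scene" or "side" or "wrist"; returns the picture (384x512x3 uint8, red, green, blue); there is no depth.
- camera_info(name): a dict with "K" (3x3 intrinsics, pixels), "k1" (the pictures are not rectified: a ray, as slopes to the right and down, at radius r is drawn at 1 + k1 r^2 times it, then the intrinsics apply), "R" (3x3) and "t" (3): a world point X has camera coordinates R X + t; the wrist camera has in their place "mount" (4x4, takes a point from camera to tool coordinates, whose origin is the TCP and whose axes are the tool frame's). Camera axes: x right, y down, z forward; pixel columns grow to the right and rows downward; lengths in m; the calibration is good to about 2 mm. A picture is of the moment at which its call begins: read the wrist's pose just before it. camera_info takes no time and is no camera call.
- hand_in(): hands the job in, once; it reports no verdict.
The state is a dict: "time_s": time; "qpos": joint angles; "joint_vel": joint speeds; "tau": joint torques, N m; "ee_pos": TCP position; "eef_rot": TCP orientation; "force": force on the tool from outside, world axes, zero at the start; "moment": the same for the moment, N m; "grip_width": finger opening in m.
Only numpy, scipy, OpenCV 4.12 (cv2) and the standard library are available. Lean on these libraries where they do the work, as an engineer would, in place of code of your own. Each camera call takes 0.05 s, during which the arm holds its last target. There are 200 camera calls.

## Task

Put the small rolling pin away: pull the drawer of the little wooden unit out to its stop, press the pin down into the spring clip inside until it sits fully home in both forks with the sprung jaw closed over it, then push the drawer fully shut. Leave the spoon, spice jar, tin and mug where they are.

Things in the scene. Friction and masses are not known exactly. Their poses are not given: they have to be found in the camera images.
- pin: Plain wooden rolling pin: a rod 20 mm thick, 180 mm long, rounded ends, a thin dark ring near each end; lies on the worktop beside a wooden spoon (which is left or right varies). Origin at its centre, on its axis; x along the rod. Either way round will do. 50 to 100 g.
- clip_seat (a point): Where the pin's centre is when home in the grey plastic clip on the drawer floor; moves with the drawer. x to the unit's back, y along the seat, z up. Two forks 16 mm wide at y = -55 and +55 mm; between them free for fingers down to 15 mm under this point. Floor 26 mm under it. Drawer's front wall inside at x = -59 mm, 36 mm above it; sides y = +-109 mm, 28 mm above it.
- jaw (a joint): Angle of the sprung jaw (one part for both forks), rad: 0 closed (the spring holds it there, also over a seated pin), about 0.13 while the pin passes, at most 0.5.
- unit_drawer0 (a joint): How far the drawer is out, m: 0 shut, 0.1336 at its stop. It starts shut or up to 20 mm ajar, slides towards the robot with about 1 N of friction and stays where it is left.
- unit_drawer0_handle (a point): Middle of the drawer's level steel bar handle, 60 mm above the worktop: 120 mm long along y, about 10 mm thick, 35 mm in front of the face, so 30 mm clear behind it, open from above for closed fingers. Moves with the drawer. x points into the unit (the drawer opens to -x), z up. The face's top edge is 24 mm above this point.
- clip_mouth (a point): Point 17 mm straight above clip_seat, same axes: here the pin's axis is when it first meets the jaw. Behind it (+x) a fixed prong (face at x = +10.6 mm) with a lip flared back, in front the jaw's round nose and a tab leaning forward as lead-in; mouth 18 mm wide. Push the pin straight down 17 mm from here, about 10 N, level; the jaw swings to -x and springs back over it.
- unit: Low wooden drawer unit, fixed: 200 mm deep (x), 260 mm wide (y), 98 mm high, one drawer. Origin at the centre of its underside, x to its back. With the drawer out, the front edge of its top is 69 mm behind clip_seat and 50 mm above it; shut, the clip is under that top.
- wooden_spoon: Bystander: wooden spoon 208 mm long, bowl 43 mm wide, 11 mm high, lying on the worktop. Origin at the centre of its underside, x along it towards the bowl.
- spice_jar: Bystander: small glass spice jar with a dark cap, upright, 41 mm in diameter, 105 mm high. Origin at the centre of its foot.
- tin: Bystander: low round tin, 86 mm in diameter, 40 mm high. Origin at the centre of its foot.
- mug: Bystander: china mug, 92 x 123 x 95 mm high with its handle. Origin at the centre of its foot.

How it is judged:
By the outcome, as a careful person would: the job done as asked, in the order asked, and still so for the second after the job is handed in, with the robot touching nothing.
It also fails if it takes over 67 s, if anything falls off the work surface, if the arm or the gripper's body presses on something with over 40 N, if the wrist force passes 120 N, or if a joint passes its speed limit or range.

## Working session

There is one attempt and no reset: what is moved stays moved. The work goes in short steps, Python scripts to look and compute and a tool call to move; the robot and the scene stay as the last step left them, time stands still between calls to the robot, and variables do not carry over. Pictures are saved under pics/ and viewed, on a budget of 10 in all, crops included, one or two more only if the job needs it, and the job is handed in when it is done.

Besides the shell and the picture viewer there is one more tool, called after "Call:" by a JSON object that holds its "op" and its "data". send_rows: Moves the arm, as the interface text tells. Its arguments: {"type":"object","properties":{"series":{"type":"string"},"newtons":{"type":"number"}},"required":["series"]}

```bash
mkdir -p pics; python3 - <<'E'
from station import *
import cv2,numpy as np
o=get_obs();print({k:np.round(v,3) for k,v in o.items()})
ims=[]
for n in ["scene","side","wrist"]:
    im=camera(n);cv2.imwrite(f"pics/{n}0.png",im[:,:,::-1])
    i=camera_info(n);print(n,{k:np.round(v,4).tolist() for k,v in i.items()})
E
```

```text
{'time_s': np.float64(0.0), 'qpos': array([-0.067,  0.3  ,  1.522, -0.   ,  1.321, -0.067]), 'joint_vel': array([ 0.001,  0.   , -0.001, -0.   ,  0.   , -0.002]), 'tau': array([-2.0000e-03, -5.3181e+01, -3.5274e+01,  7.1000e-02,  2.4000e-02,
       -0.0000e+00]), 'ee_pos': array([ 0.55 , -0.   ,  0.205]), 'eef_rot': array([-1.571e+00,  1.000e-03, -0.000e+00]), 'force': array([ 0.055, -0.453, -0.965]), 'moment': array([ 0.032, -0.016,  0.008]), 'grip_width': np.float64(0.094)}
scene {'K': [[457.7676, 0.0, 254.0325], [0.0, 457.7676, 190.0464], [0.0, 0.0, 1.0]], 'k1': -0.1648, 'R': [[-0.5749, -0.818, -0.019], [-0.5834, 0.4261, -0.6914], [0.5737, -0.3864, -0.7222]], 't': [0.3313, 0.3503, 1.2472]}
side {'K': [[398.4746, 0.0, 263.8606], [0.0, 398.4746, 195.1825], [0.0, 0.0, 1.0]], 'k1': -0.1094, 'R': [[0.9499, 0.3118, -0.0219], [0.1817, -0.6078, -0.773], [-0.2544, 0.7303, -0.634]], 't': [-0.5279, -0.0398, 1.4041]}
wrist {'K': [[267.8115, 0.0, 257.31], [0.0, 267.8115, 191.7365], [0.0, 0.0, 1.0]], 'k1': -0.0223, 'mount': [[1.0, 0.0017, -0.0003, 0.0002], [0.0007, -0.2352, 0.972, -0.178], [0.0016, -0.9719, -0.2352, 0.0669], [0.0, 0.0, 0.0, 1.0]]}
```

View pics/scene0.png

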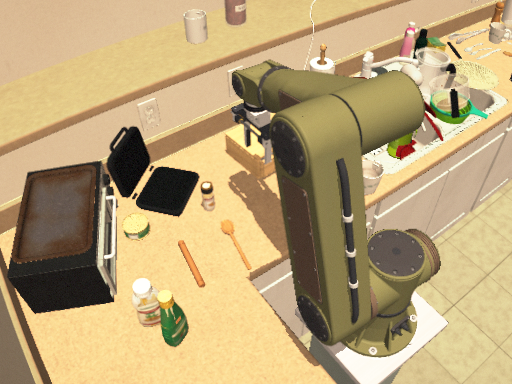

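View pics/side0.png

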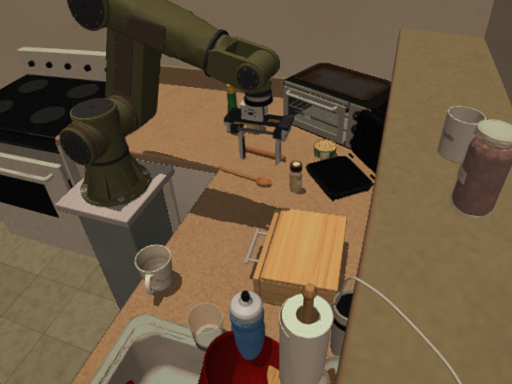

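Scene view: the pin runs (180,241)-(202,285), and the spoon to its right (227,225)-(250,267). Side view: the unit's top spans about (277,209)-(348,213)-(257,278), with the handle bar at (258,231)-(250,262). I'll crop both for finer measurement.

```bash
cat > h.py <<'E'
import numpy as np,cv2
from station import *
from scipy.spatial.transform import Rotation as Ro
def ray(n,uv,pose=None):
    i=camera_info(n);K=np.array(i["K"]);d=(np.array(uv,float)-K[:2,2])/K[0,0]
    s=d.copy()
    for _ in range(20): s=d/(1+i["k1"]*(s@s))
    v=np.r_[s,1]
    if n=="wrist":
        M=np.array(i["mount"]);p,r=pose;Rt=Ro.from_euler("xyz",r).as_matrix()
        return Rt@M[:3,3]+p, Rt@M[:3,:3]@v
    R=np.array(i["R"]);return -R.T@np.array(i["t"]),R.T@v
def plane(n,uv,z,pose=None):
    c,v=ray(n,uv,pose);return c+v*(z-c[2])/v[2]
E
python3 - <<'E'
from h import *
im=cv2.imread("pics/scene0.png");hsv=cv2.cvtColor(im,cv2.COLOR_BGR2HSV)
print(hsv[262,191],hsv[262,180],hsv[245,238])
m=cv2.inRange(hsv,np.array([3,150,60]),np.array([16,255,255]));m[:, :120]=0;m[:,280:]=0;m[:200]=0
n,l,st,ce=cv2.connectedComponentsWithStats(m)
for k in range(1,n):
    if st[k,4]>80:
        ys,xs=np.where(l==k);P=np.array([plane("scene",(x,y),.008)[:2] for x,y in zip(xs,ys)])
        r=cv2.minAreaRect(P.astype(np.float32)*1000);print(st[k],ce[k],r, cv2.fitLine(P.astype(np.float32),2,0,.01,.01).ravel())
for uv in [(277,209),(348,213),(257,278),(340,292)]: print("top",plane("side",uv,.098))
for uv in [(258,231),(250,262)]: print("h",plane("side",uv,.06))
s=cv2.imread("pics/side0.png")[190:310,230:370];w=cv2.imread("pics/wrist0.png")
cv2.imwrite("pics/c1.png",cv2.resize(s,(700,600),interpolation=cv2.INTER_CUBIC))
E
```

```text
[ 15 168 249] [ 20 108 251] [ 17 153 249]
[178 240  27  47 314] [191.13057325 263.65923567] ((451.7088623046875, 323.08465576171875), (18.401830673217773, 189.54368591308594), 81.36822509765625) [ 0.9888854  -0.14867984  0.44735345  0.32335994]
top [ 0.62012804 -0.06941674  0.098     ]
top [ 0.81614846 -0.0284881   0.098     ]
top [ 0.64617766 -0.32100794  0.098     ]
top [ 0.84199542 -0.30431244  0.098     ]
h [ 0.58346561 -0.133197    0.06      ]
h [ 0.60057145 -0.24793797  0.06      ]
```

View pics/c1.png

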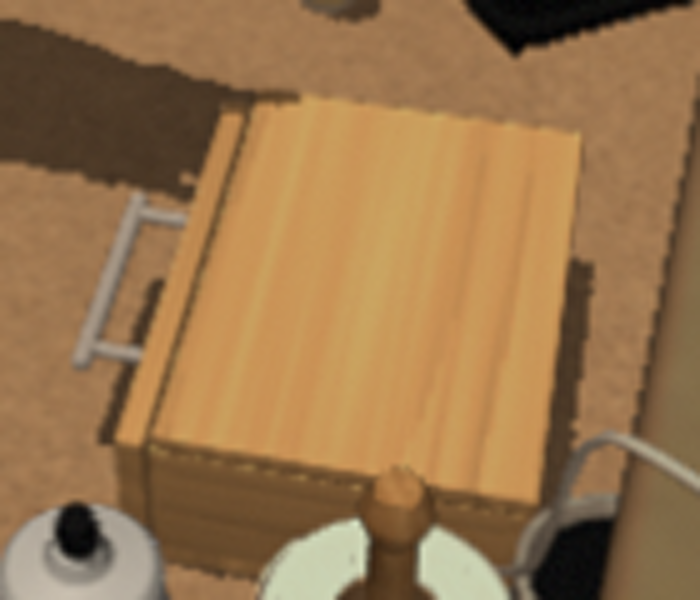

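View pics/wrist0.png

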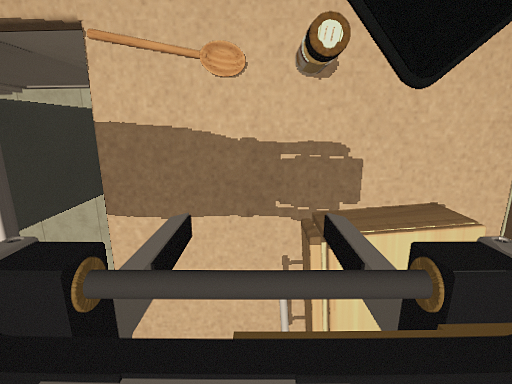

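Crop: handle ends are at side pixels (257.4,230) and (246.4,262), and the top's corners are at (279,211), (346,216.6), (337.6,290.4) and (260.4,279). Wrist view: the unit is lower right, with the spoon and jar at the top. The pin is out of this view.

```bash
python3 - <<'E'
from h import *
c=[plane("side",uv,.098)[:2] for uv in [(279,211),(346,216.6),(337.6,290.4),(260.4,279)]]
print(np.round(c,3)); hd=[plane("side",uv,.06)[:2] for uv in [(257.4,230),(246.4,262)]];print(np.round(hd,3))
a=lambda v:np.arctan2(-v[0],v[1])
print("yaws",a(c[1]-c[2]),a(c[0]-c[3]),a(hd[0]-hd[1]))
# jar, spoon, mug rough
print("mug",plane("side",(154,290),0),"jar",plane("side",(295,190),0),"spoonbowl",plane("side",(264,182),0.005),"sp end scene",plane("scene",(250,267),.005))
# wrist handle: bar line
p=(np.array([.55,0,.205]),[-1.571,.001,0])
for uv in [(285,258),(284,330),(478,222),(303,222)]: print(uv,plane("wrist",uv,.06,p),plane("wrist",uv,.098,p))
E
```

```text
[[ 0.628 -0.076]
 [ 0.813 -0.045]
 [ 0.836 -0.301]
 [ 0.655 -0.321]]
[[ 0.581 -0.13 ]
 [ 0.592 -0.251]]
yaws 0.08836524657906937 0.10897431797977017 0.0913489829265394
mug [ 3.70002200e-01 -3.68516136e-01  1.11022302e-16] jar [0.61855459 0.14845302 0.        ] spoonbowl [0.50556117 0.15471379 0.005     ] sp end scene [0.33440968 0.18457126 0.005     ]
(285, 258) [ 0.58666818 -0.10134334  0.06      ] [ 0.58239337 -0.0815444   0.098     ]
(284, 330) [ 0.58835631 -0.2143677   0.06      ] [ 0.58388288 -0.18127059  0.098     ]
(478, 222) [ 0.83579599 -0.05104929  0.06      ] [ 0.80220942 -0.03716782  0.098     ]
(303, 222) [ 0.60831185 -0.05092291  0.06      ] [ 0.60149051 -0.03705631  0.098     ]
```

Call:
{"op": "send_rows", "data": {"series": "0 -0.2 0 -0.4 0 -2 -0.45; 0 -0.4 0 -1 0 -5 -0.45; 0 -0.6 0 -1.6 0 -8.5 -0.45; 0 -0.8 0 -2.2 0 -12 -0.45; 0 -1 0 -2.6 0 -15 -0.45; 0 -1.1 0 -2.8 0 -17.5 -0.45; 0 -1.1 0 -3 0 -19 -0.45; 0 -1.1 0 -3 0 -19 -0.45; 0 -1.1 0 -3 0 -19 -0.45; 0 -1.1 0 -3 0 -19 -0.45", "newtons": 40}}

```text
time_s: 0.98
ee_pos: [0.52, -0.1892, 0.2053]
eef_rot: [-1.57, 0.0, 0.096]
force: [0.5, 0.5, -0.8]
grip_width: 0.0305
```

```bash
python3 - <<'E'
from h import *
o=get_obs();print(np.round(o["ee_pos"],4),np.round(o["eef_rot"],4),o["grip_width"],o["time_s"])
cv2.imwrite("pics/w1.png",cv2.resize(camera("wrist")[:,:,::-1],(768,576)))
E
```

```text
[ 0.52   -0.1892  0.2053] [-1.5704e+00  3.0000e-04  9.6300e-02] 0.030497773605004327 0.9833
```

View pics/w1.png

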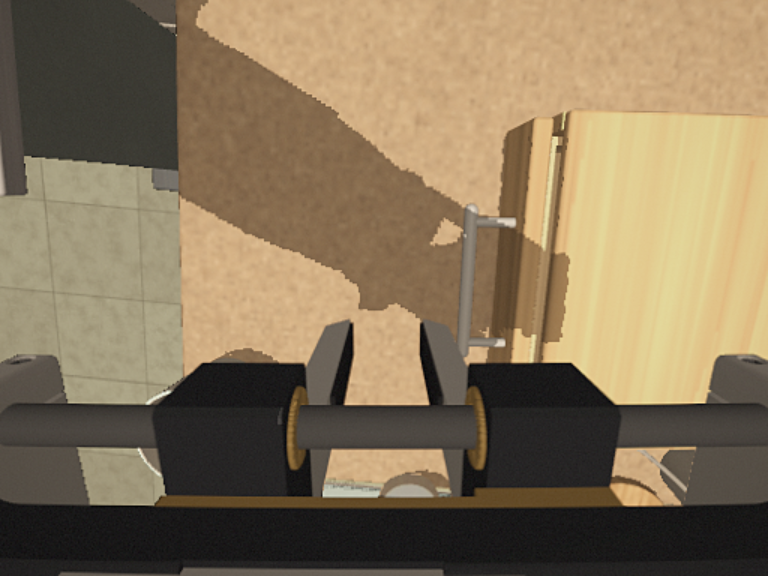

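The bar is at wrist pixels (314,138)-(309.3,234.7) in the original image. The drawer is slightly ajar.

```bash
python3 - <<'E'
from h import *
o=get_obs();p=(o["ee_pos"],o["eef_rot"])
a,b=[plane("wrist",np.array(u)/1.5,.06,p) for u in [(471,209),(464,352)]]
print(a,b,(a+b)/2,np.linalg.norm(a-b),np.arctan2(-(a-b)[0],(a-b)[1]))
f=[plane("wrist",np.array(u)/1.5,.098,p) for u in [(568,112),(543,360)]];d=f[0]-f[1];print(f,np.arctan2(-d[0],d[1]))
R=Ro.from_euler("xyz",p[1]).as_matrix();print("tool shift cm", R.T@(((a+b)/2-[0,0,.01])-p[0])*100)
E
```

```text
[ 0.58190927 -0.12993901  0.06      ] [ 0.59378839 -0.25055526  0.06      ] [ 0.58784883 -0.19024713  0.06      ] 0.12119980476703085 0.09817026054992678
[array([ 0.62916184, -0.05945352,  0.098     ]), array([ 0.64581588, -0.23616819,  0.098     ])] 0.09396506353415511
tool shift cm [ 6.7302928  15.53606639 -0.77686719]
```

Call:
{"op": "send_rows", "data": {"series": "0 0 0 2.5 0 -0.4 -0.45; 0 0 0 5 0 -0.8 -0.45; 0 0 0 6.7 1 -0.8 -0.45; 0 0 0 6.7 4 -0.8 -0.45; 0 0 0 6.7 7 -0.8 -0.45; 0 0 0 6.7 10 -0.8 -0.45; 0 0 0 6.7 13 -0.8 -0.45; 0 0 0 6.7 15 -0.8 -0.45; 0 0 0 6.7 15.5 -0.8 -0.45; 0 0 0 6.7 15.5 -0.8 -0.45"}}

```text
time_s: 1.87
ee_pos: [0.5871, -0.1905, 0.0494]
eef_rot: [-1.57, 0.002, 0.097]
force: [-0.0, 0.2, 0.5]
grip_width: 0.0261
```

Call:
{"op": "send_rows", "data": {"series": "0 0 0 0 0 0 -1; 0 0 0 0 0 0 -1; 0 0 0 0 0 0 -1; 0 0 0 0 0 0 -1; 0 0 0 0 0 0 -1; 0 0 0 0 0 0 -1; 0 0 0 -0.3 0 0 -1; 0 0 0 -0.8 0 0 -1; 0 0 0 -1.5 0 0 -1; 0 0 0 -1.5 0 0 -1"}}

```text
time_s: 2.7
ee_pos: [0.5726, -0.1929, 0.0522]
eef_rot: [-1.571, -0.002, 0.096]
force: [-1.2, 3.5, 5.6]
grip_width: 0.0097
```

Call:
{"op": "send_rows", "data": {"series": "0 0 0 -1 0 0 -1; 0 0 0 -2.4 0 0 -1; 0 0 0 -3.8 0 0 -1; 0 0 0 -5.2 0 0 -1; 0 0 0 -6.6 0 0 -1; 0 0 0 -8 0 0 -1; 0 0 0 -9 0 0 -1; 0 0 0 -9.8 0 0 -1; 0 0 0 -10.2 0 0 -1; 0 0 0 -10.2 0 0 -1"}}

```text
time_s: 3.53
ee_pos: [0.471, -0.2013, 0.0521]
eef_rot: [-1.569, -0.001, 0.096]
force: [-1.8, 18.0, 14.7]
grip_width: 0.0098
```

Call:
{"op": "send_rows", "data": {"series": "0 0 0 -0.3 0 0 -1; 0 0 0 -0.6 0 0 -1; 0 0 0 -0.9 0 0 -1; 0 0 0 -1.2 0 0 -1; 0 0 0 -1.4 0 0 -1; 0 0 0 -1.6 0 0 -1; 0 0 0 -1.8 0 0 -1; 0 0 0 -2 0 0 -1; 0 0 0 -2 0 0 -1; 0 0 0 -2 0 0 -1"}}

```text
time_s: 4.37
ee_pos: [0.4583, -0.2026, 0.0523]
eef_rot: [-1.572, -0.017, 0.096]
force: [54.2, 26.6, -20.8]
grip_width: 0.0096
```

Call:
{"op": "send_rows", "data": {"series": "0 0 0 0.4 0 0.1 -1; 0 0 0 0.6 0 0.2 -1; 0 0 0 0.6 0 0.2 -0.45; 0 0 0 0.6 0 0.2 -0.45; 0 0 0 0.6 0 0.2 -0.45; 0 0 0 0.6 0 0.2 -0.45; 0 0 0 0.6 -2 0.2 -0.45; 0 0 0 0.6 -5 0.2 -0.45; 0 0 0 0.6 -9 0.2 -0.45; 0 0 0 0.6 -13 0.2 -0.45"}}

```text
time_s: 5.2
ee_pos: [0.4561, -0.2019, 0.1816]
eef_rot: [-1.57, 0.001, 0.096]
force: [0.8, -0.4, 0.1]
grip_width: 0.0257
```

```bash
python3 - <<'E'
from h import *
o=get_obs();p=(o["ee_pos"],o["eef_rot"]);print(p)
im=camera("wrist")[:,:,::-1];cv2.imwrite("pics/w2.png",cv2.resize(im,(768,576)))
E
```

```text
(array([ 0.45608806, -0.201921  ,  0.18162402]), array([-1.56983069e+00,  1.49854358e-03,  9.56847546e-02]))
```

View pics/w2.png

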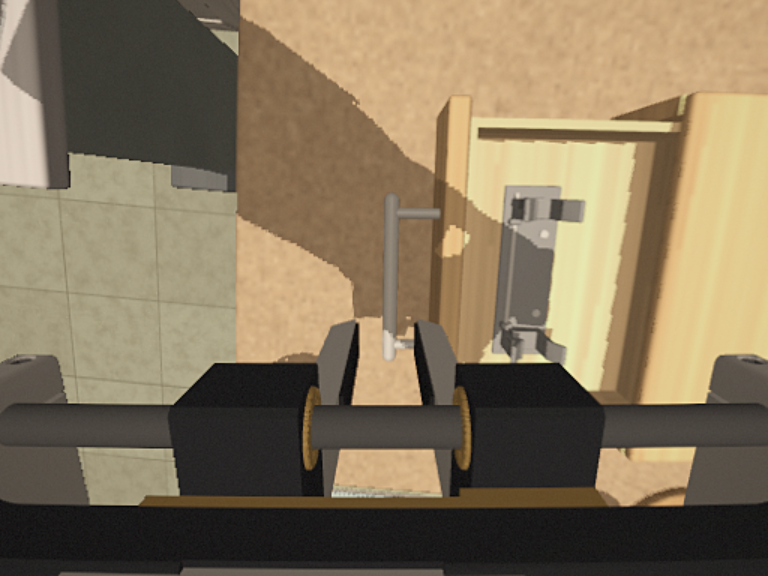

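The drawer is out and the clip is visible: plate corners at (507,186), (560,187) and (495,353) in the 768-wide image, handle bar at (391,197)-(389,357), unit top edge at (690,95)-(640,450).

```bash
python3 - <<'E'
from h import *
o=get_obs();p=(np.array([.45609,-.20192,.18162]),o["eef_rot"])
q=lambda u,z:plane("wrist",np.array(u)/1.5,z,p)[:2]
h=[q(u,.06) for u in [(391,197),(389,357)]];f=[q(u,.098) for u in [(690,95),(640,450)]]
yaw=lambda d:np.arctan2(-d[0],d[1])
print("handle",h,sum(h)/2,yaw(h[0]-h[1]),"edge",f,yaw(f[0]-f[1]))
th=.094;ex=np.array([np.cos(th),np.sin(th)]);ey=np.array([-ex[1],ex[0]])
loc=lambda X:np.round(np.array([(X-sum(h)/2)@ex,(X-sum(h)/2)@ey])*1000,1)
print("edge local",loc(f[0]),loc(f[1]))
for n,u,z in [("plate",(507,186),.024),("plate",(560,187),.024),("plate",(495,353),.024),("plate br",(551,250),.024),
  ("wall in top",(471,97),.084),("wall out top",(450,97),.084),("side in",(480,135),.076),
  ("f1 topleft",(513,197),.065),("f1 topright",(583,202),.07),("f1 botright",(583,221),.07),("f1 botleft",(513,219),.065),("f2 tip r",(565,345),.07),("f2 tip b",(548,362),.07),("f2 l",(500,330),.065)]:
  print(n,u,loc(q(u,z)))
E
```

```text
handle [array([ 0.45467232, -0.14008112]), array([ 0.4656273 , -0.26487891])] [ 0.46014981 -0.20248002] 0.08755741811816192 edge [array([ 0.62990854, -0.0600466 ]), array([ 0.66080909, -0.30672344])] 0.1246181993074637
edge local [182.4 125.9] [ 190.  -122.6]
plate (507, 186) [95.4 71.1]
plate (560, 187) [139.1  70.6]
plate (495, 353) [ 95.6 -74.7]
plate br (551, 250) [136.8  18.8]
wall in top (471, 97) [ 50.4 125.6]
wall out top (450, 97) [ 37.1 125.5]
side in (480, 135) [ 59.3 103.7]
f1 topleft (513, 197) [88.  63.2]
f1 topright (583, 202) [136.9  60.1]
f1 botright (583, 221) [138.4  46.8]
f1 botleft (513, 219) [89.2 47.5]
f2 tip r (565, 345) [135.9 -48.5]
f2 tip b (548, 362) [124.1 -62.7]
f2 l (500, 330) [ 85.8 -37.9]
```

Call:
{"op": "send_rows", "data": {"series": "0 0 0 2 0 -1 -0.45; 0 0 0 5 0 -2 -0.45; 0 0 0 8 0 -3 -0.45; 0 0 0 10.5 0 -4 -0.45; 0 0 0 11.5 0 -4 -0.45; 0 0 0 11.5 0 -4 -0.45; 0 0 0 11.5 0 -4 -0.45; 0 0 0 11.5 0 -4 -0.45; 0 0 0 11.5 0 -4 -0.45; 0 0 0 11.5 0 -4 -0.45"}}

```text
time_s: 6.08
ee_pos: [0.5746, -0.231, 0.1809]
eef_rot: [-1.571, -0.0, 0.096]
force: [-0.7, -0.7, -0.2]
grip_width: 0.0258
```

```bash
python3 - <<'E'
from h import *
o=get_obs();print(repr(o["ee_pos"]),repr(o["eef_rot"]))
im=camera("wrist")[:,:,::-1];cv2.imwrite("pics/w3f.png",im);cv2.imwrite("pics/w3.png",cv2.resize(im[60:240,140:380],(800,600),interpolation=cv2.INTER_CUBIC))
E
```

```text
array([ 0.57463481, -0.23097786,  0.18087911]) array([-1.57103504e+00, -3.74552425e-04,  9.56285156e-02])
```

View pics/w3.png

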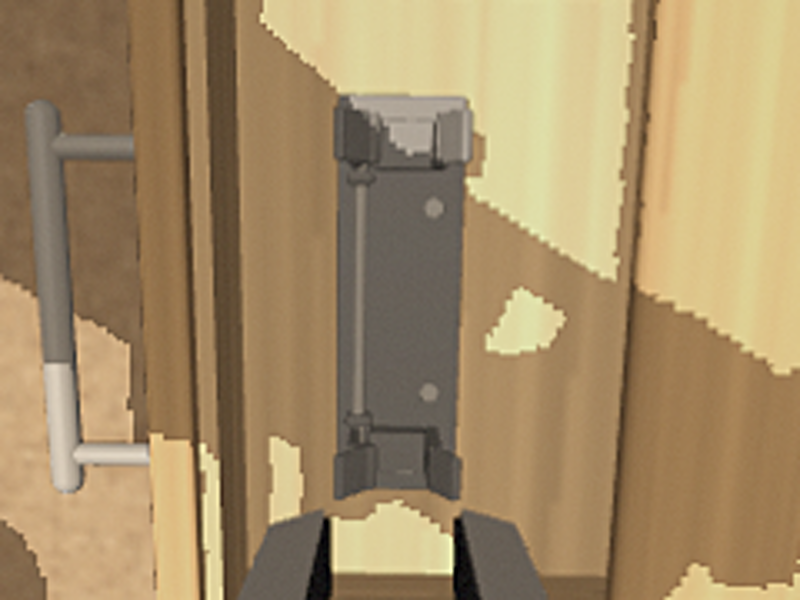

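The clip is seen from above. The prong face is at crop (434,140) for the far fork and (427,455) for the near one, and the jaw nose at about (380,140). The 54 px mouth fits its 18 mm width.

```bash
python3 - <<'E'
from h import *
p=(np.array([0.57463481,-0.23097786,0.18087911]),np.array([-1.57103504e+00,-3.74552425e-04,9.56285156e-02]))
q=lambda u,z:plane("wrist",np.array(u)/3.3333+[140,60],z,p)[:2]
R=Ro.from_euler("xyz",p[1]).as_matrix()
tl=lambda X:np.round((R.T@(np.r_[X,p[0][2]]-p[0]))*1000,1)
for n,u,z in [("prong1",(434,140),.062),("prong2",(427,455),.062),("nose1",(380,140),.062),("nose2",(375,455),.062),("h1",(41,102),.06),("h2",(69,490),.06),("plate tl",(338,170),.025),("plate bl",(338,425),.025),("fork1 top",(400,97),.06),("fork1 bot",(400,168),.06),("fork2 top",(400,430),.06),("fork2 bot",(400,488),.06),("edge",(655,0),.098),("edge",(612,560),.098),("wallin",(185,10),.084),("wallout",(131,10),.084)]:
    print(n,np.round(q(u,z),4),tl(q(u,z)))
E
```

```text
prong1 [ 0.5792 -0.1374] [13.5 -0.  92.7]
prong2 [ 0.588  -0.2403] [ 12.4   0.  -10.6]
nose1 [ 0.5622 -0.1391] [-3.6 -0.  92.7]
nose2 [ 0.5702 -0.242 ] [ -5.5   0.  -10.6]
h1 [ 0.4539 -0.1376] [-1.113e+02 -1.000e-01  1.045e+02]
h2 [ 0.4647 -0.2656] [-112.8   -0.   -24. ]
plate tl [ 0.5474 -0.1477] [-19.2  -0.   85.5]
plate bl [ 0.5552 -0.2413] [-20.3  -0.   -8.4]
fork1 top [ 0.5672 -0.1254] [  2.7  -0.  105.9]
fork1 bot [ 0.5693 -0.1469] [ 2.8 -0.  84.2]
fork2 top [ 0.5779 -0.2329] [ 3.1  0.  -2.2]
fork2 bot [ 0.58   -0.2536] [  3.2   0.  -23. ]
edge [ 0.6335 -0.0987] [ 71.2  -0.  126.1]
edge [ 0.6465 -0.2591] [ 68.9   0.  -34.9]
wallin [ 0.5039 -0.1109] [-5.900e+01 -1.000e-01  1.263e+02]
wallout [ 0.4885 -0.1123] [-7.440e+01 -1.000e-01  1.263e+02]
```

Call:
{"op": "send_rows", "data": {"series": "0 -0.5 0 0 -0.5 1.5 0.28; 0 -1.3 0 -0.2 -1 4 0.28; 0 -2.2 0 -0.5 -1 7 0.28; 0 -3.1 0 -0.8 -1 10.5 0.28; 0 -4 0 -1 -1 14 0.28; 0 -5 0 -1.2 -1 17.5 0.28; 0 -6 0 -1.5 -1 21 0.28; 0 -7 0 -1.8 -1 24.5 0.28; 0 -8 0 -2 -1 28 0.28; 0 -9 0 -2.2 -1 31.5 0.28"}}

```text
time_s: 6.97
ee_pos: [0.522, 0.0827, 0.1911]
eef_rot: [-1.571, -0.001, 0.888]
force: [1.0, 0.3, -0.3]
grip_width: 0.0602
```

Call:
{"op": "send_rows", "data": {"series": "0 -1 0 2.4 0 2.6 0.28; 0 -2 0 4.8 0 5.2 0.28; 0 -3 0 7.2 0 7.8 0.28; 0 -4 0 9.6 0 10.4 0.28; 0 -5 0 12 0 13 0.28; 0 -5.7 0 14.3 0 15.4 0.28; 0 -6.2 0 15.8 0 17 0.28; 0 -6.2 0 16.2 0 17.5 0.28; 0 -6.2 0 16.2 0 17.5 0.28; 0 -6.2 0 16.2 0 17.5 0.28"}}

```text
time_s: 7.8
ee_pos: [0.4908, 0.3164, 0.1906]
eef_rot: [-1.571, 0.0, 1.422]
force: [0.5, -0.1, 0.1]
grip_width: 0.0601
```

```bash
python3 - <<'E'
from h import *
o=get_obs();p=(o["ee_pos"],o["eef_rot"]);print(p)
im=camera("wrist")[:,:,::-1];cv2.imwrite("pics/w4.png",im)
hsv=cv2.cvtColor(im,cv2.COLOR_BGR2HSV)
m=cv2.inRange(hsv,np.array([3,150,60]),np.array([16,255,255]))
n,l,st,ce=cv2.connectedComponentsWithStats(m)
for k in range(1,n):
    if st[k,4]>150: 
        ys,xs=np.where(l==k);P=np.array([plane("wrist",(x,y),.01,p)[:2] for x,y in zip(xs,ys)],np.float32)
        (c,s,a)=cv2.minAreaRect(P*1000);print(st[k],np.round(c,1),np.round(s,1),a)
E
```

```text
(array([0.49081191, 0.31639689, 0.19061973]), array([-1.57092983e+00,  1.53958883e-04,  1.42227330e+00]))
[134  70  15 115 684] [404.2 174.8] [ 11.4 145.9] 79.25367736816406
[ 249   74   15  139 1263] [448.8 320.1] [ 18.3 180.7] 81.85649108886719
```

View pics/w4.png

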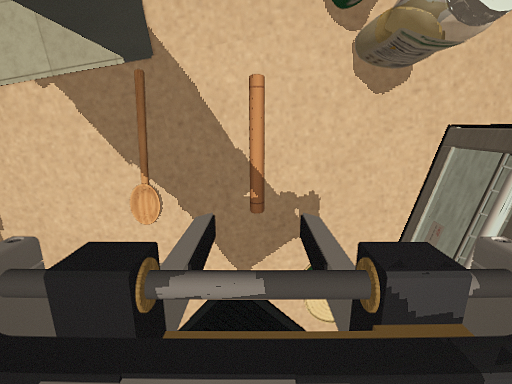

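The pin is at (249-263, 74-213), giving centre (0.449,0.320) and yaw -8.1°. The spoon is well clear to its left.

Call:
{"op": "send_rows", "data": {"series": "0 -0.1 0 -0.1 1 1.5 0.28; 0 -0.1 0 -0.3 4 3.2 0.28; 0 -0.1 0 -0.3 7 4.2 0.28; 0 -0.1 0 -0.3 10 4.2 0.28; 0 -0.1 0 -0.3 13 4.2 0.28; 0 -0.1 0 -0.3 15.5 4.2 0.28; 0 -0.1 0 -0.3 17.5 4.2 0.28; 0 -0.1 0 -0.3 18.5 4.2 0.28; 0 -0.1 0 -0.3 18.7 4.2 0.28; 0 -0.1 0 -0.3 18.7 4.2 0.28"}}

```text
time_s: 8.68
ee_pos: [0.4495, 0.3196, 0.0038]
eef_rot: [-1.571, 0.0, 1.43]
force: [0.4, 0.4, -0.5]
grip_width: 0.06
```

Call:
{"op": "send_rows", "data": {"series": "0 0 0 0 0 0 -1; 0 0 0 0 0 0 -1; 0 0 0 0 0 0 -1; 0 0 0 0 0 0 -1; 0 0 0 0 0 0 -1; 0 0 0 0 0 0 -1; 0 0 0 0 0 0 -1; 0 0 0 0 0 0 -1; 0 0 0 0 0 0 -1; 0 0 0 0 -0.5 0 -1", "newtons": 50}}

```text
time_s: 9.52
ee_pos: [0.4487, 0.3198, 0.0078]
eef_rot: [-1.57, 0.001, 1.431]
force: [-0.6, -0.5, -1.3]
grip_width: 0.0189
```

Call:
{"op": "send_rows", "data": {"series": "0 0 0 0 -1.5 0 -1; 0 0 0 0 -4.5 0 -1; 0 0 0 0 -8 0 -1; 0 0 0 0 -11.5 0 -1; 0 0.5 0 -1 -14 -0.4 -1; 0 1.5 0 -3.5 -15.5 -1.4 -1; 0 2.5 0 -6.5 -16 -2.6 -1; 0 3.5 0 -10 -16 -4 -1; 0 4.5 0 -13.5 -16 -5.3 -1; 0 5.5 0 -17 -16 -6.7 -1"}}

```text
time_s: 10.35
ee_pos: [0.4917, 0.1408, 0.1689]
eef_rot: [-1.571, -0.0, 0.947]
force: [0.1, 0.1, 0.4]
grip_width: 0.0186
```

Call:
{"op": "send_rows", "data": {"series": "0 1.2 0 -2.4 0 -2.8 -1; 0 2.4 0 -4.8 0 -5.6 -1; 0 3.6 0 -7.2 0 -8.4 -1; 0 4.8 0 -9.6 0 -11.2 -1; 0 6 0 -12 0 -14 -1; 0 7.2 0 -14.4 0 -16.8 -1; 0 8.3 0 -16.8 0 -19.6 -1; 0 9.2 0 -19.2 0 -22.3 -1; 0 9.8 0 -21.3 0 -24.7 -1; 0 9.9 0 -22.4 0 -25.9 -1"}}

```text
time_s: 11.18
ee_pos: [0.5726, -0.1937, 0.1684]
eef_rot: [-1.571, 0.0, 0.082]
force: [-0.1, 0.5, -0.4]
grip_width: 0.0185
```

Call:
{"op": "send_rows", "data": {"series": "0 0 0 0 0 0 -1; 0 0 0 0 0 0 -1; 0 0 0 0 0 0 -1; 0 0 0 0 1 0 -1; 0 0 0 0 2 0 -1; 0 0 0 0 3 0 -1; 0 0 0 0 4 0 -1; 0 0 0 0 4.5 0 -1; 0 0 0 0 4.5 0 -1; 0 0 0 0 4.5 0 -1"}}

```text
time_s: 12.02
ee_pos: [0.5725, -0.1903, 0.1232]
eef_rot: [-1.571, 0.0, 0.087]
force: [-0.0, 0.5, -0.8]
grip_width: 0.0191
```

```bash
python3 - <<'E'
from h import *
o=get_obs();p=(o["ee_pos"],o["eef_rot"]);print(p)
im=camera("wrist")[:,:,::-1];cv2.imwrite("pics/w5.png",cv2.resize(im[20:330,90:430],(658,600),interpolation=cv2.INTER_CUBIC))
E
```

```text
(array([ 0.57253541, -0.1902702 ,  0.12318581]), array([-1.57060565e+00,  4.58421944e-04,  8.73857596e-02]))
```

View pics/w5.png

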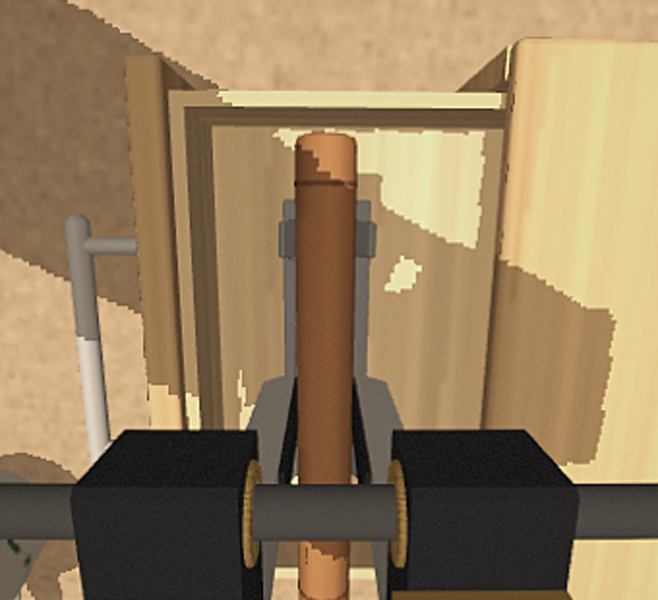

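Seen over the clip, the pin's centre is at column 325 and the fork's tabs at 279-376. Corrected for depth, the pin is about 1 mm short in +x, so I'll shift it 1 mm and go down.

Call:
{"op": "send_rows", "data": {"series": "0 0 0 0.1 0.5 0 -1; 0 0 0 0.1 1.5 0 -1; 0 0 0 0.1 2.5 0 -1; 0 0 0 0.1 3.5 0 -1; 0 0 0 0.1 4.5 0 -1; 0 0 0 0.1 5.3 0 -1; 0 0 0 0.1 5.8 0 -1; 0 0 0 0.1 6.1 0 -1; 0 0 0 0.1 6.2 0 -1; 0 0 0 0.1 6.2 0 -1", "newtons": 60}}

```text
time_s: 12.9
ee_pos: [0.5737, -0.1903, 0.0615]
eef_rot: [-1.571, -0.0, 0.087]
force: [0.5, -0.8, -0.9]
grip_width: 0.0186
```

Call:
{"op": "send_rows", "data": {"series": "0 0 0 0 0.1 0 -1; 0 0 0 0 0.2 0 -1; 0 0 0 0 0.3 0 -1; 0 0 0 0 0.4 0 -1; 0 0 0 0 0.5 0 -1; 0 0 0 0 0.6 0 -1; 0 0 0 0 0.7 0 -1; 0 0 0 0 0.8 0 -1; 0 0 0 0 0.8 0 -1; 0 0 0 0 0.8 0 -1"}}

```text
time_s: 13.73
ee_pos: [0.5745, -0.1905, 0.0549]
eef_rot: [-1.572, -0.003, 0.087]
force: [-0.1, 0.5, 9.9]
grip_width: 0.0183
```

Call:
{"op": "send_rows", "data": {"series": "0 0 0 0 0.15 0 -1; 0 0 0 0 0.3 0 -1; 0 0 0 0 0.45 0 -1; 0 0 0 0 0.6 0 -1; 0 0 0 0 0.7 0 -1; 0 0 0 0 0.8 0 -1; 0 0 0 0 0.9 0 -1; 0 0 0 0 1 0 -1; 0 0 0 0 1 0 -1; 0 0 0 0 1 0 -1"}}

```text
time_s: 14.57
ee_pos: [0.5733, -0.1901, 0.0429]
eef_rot: [-1.57, 0.001, 0.087]
force: [1.5, -0.3, -2.0]
grip_width: 0.0184
```

Call:
{"op": "send_rows", "data": {"series": "0 0 0 0 0.05 0 -1; 0 0 0 0 0.1 0 -1; 0 0 0 0 0.15 0 -1; 0 0 0 0 0.2 0 -1; 0 0 0 0 0.25 0 -1; 0 0 0 0 0.3 0 -1; 0 0 0 0 0.35 0 -1; 0 0 0 0 0.4 0 -1; 0 0 0 0 0.4 0 -1; 0 0 0 0 0.4 0 -1"}}

```text
time_s: 15.4
ee_pos: [0.5748, -0.1901, 0.0414]
eef_rot: [-1.572, -0.003, 0.087]
force: [-0.5, 4.1, 16.1]
grip_width: 0.0183
```

Call:
{"op": "send_rows", "data": {"series": "0 0 0 0 -0.1 0 -1; 0 0 0 0 -0.2 0 -0.36; 0 0 0 0 -0.2 0 -0.36; 0 0 0 0 -0.2 0 -0.36; 0 0 0 0 -0.2 0 -0.36; 0 0 0 0 -1.5 0 -0.36; 0 0 0 0 -4 0 -0.36; 0 0 0 0 -7 0 -0.36; 0 0 0 0 -10.5 0 -0.36; 0 0 0 0 -14 0 -0.36"}}

```text
time_s: 16.23
ee_pos: [0.5732, -0.1901, 0.1818]
eef_rot: [-1.571, 0.0, 0.087]
force: [0.2, -0.2, -0.1]
grip_width: 0.0299
```

Call:
{"op": "send_rows", "data": {"series": "0 0 0 0 0 -1 -0.36; 0 0 0 0 0 -2.5 -0.36; 0 0 0 0 0 -4 -0.36; 0 0 0 0 0 -5 -0.36; 0 0 0 0 0 -5 -0.36; 0 0 0 0 0 -5 -0.36; 0 0 0 0 0 -5 -0.36; 0 0 0 0 0 -5 -0.36; 0 0 0 0 0 -5 -0.36; 0 0 0 0 0 -5 -0.36"}}

```text
time_s: 17.07
ee_pos: [0.578, -0.2397, 0.1795]
eef_rot: [-1.571, 0.0, 0.088]
force: [-1.0, 0.3, -0.4]
grip_width: 0.03
```

```bash
python3 - <<'E'
from h import *
o=get_obs();p=(o["ee_pos"],o["eef_rot"]);print(p)
im=camera("wrist")[:,:,::-1];cv2.imwrite("pics/w6f.png",im);cv2.imwrite("pics/w6.png",cv2.resize(im[40:240,140:380],(720,600),interpolation=cv2.INTER_CUBIC))
hsv=cv2.cvtColor(im,cv2.COLOR_BGR2HSV)
m=cv2.inRange(hsv,np.array([3,150,60]),np.array([16,255,255]));m[:,340:]=0;m[:,190:200]=0
n,l,st,ce=cv2.connectedComponentsWithStats(m)
for k in range(1,n):
    if st[k,4]>150:
        ys,xs=np.where(l==k)
        for z in (.048,.065):
            P=np.array([plane("wrist",(x,y),z,p)[:2] for x,y in zip(xs,ys)],np.float32)
            (c,s,a)=cv2.minAreaRect(P*1000);print(st[k],z,np.round(c,1),np.round(s,1),a)
E
```

```text
(array([ 0.57798687, -0.23965332,  0.17946315]), array([-1.57075219e+00,  1.70316926e-05,  8.77873419e-02]))
[ 250   57   17  163 2220] 0.048 [ 574.3 -191. ] [ 18.1 181.9] 4.765749454498291Traceback (most recent call last):
  File "<stdin>", line 11, in <module>
  File "h.py", line 14, in plane
    c,v=ray(n,uv,pose);return c+v*(z-c[2])/v[2]
        ~~~^^^^^^^^^^^
  File "h.py", line 5, in ray
    i=camera_info(n);K=np.array(i["K"]);d=(np.array(uv,float)-K[:2,2])/K[0,0]
ValueError: time passes only in moves, steps and waits
```

View pics/w6.png

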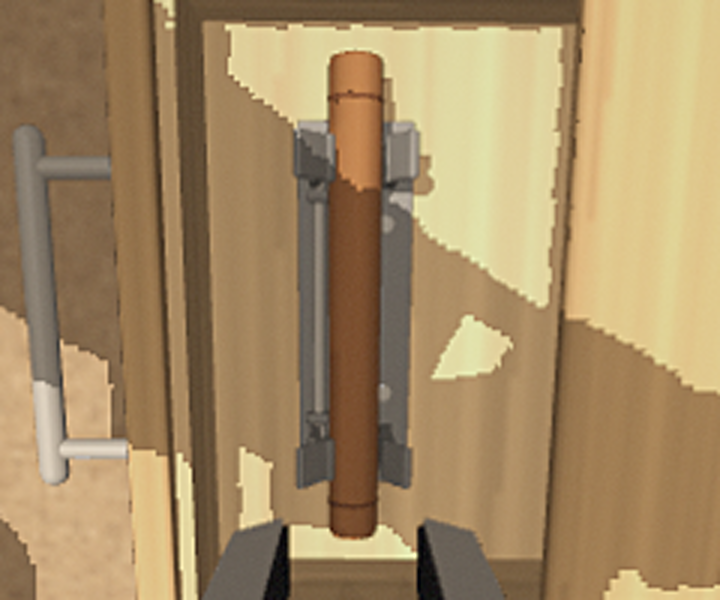

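The pin is seated centrally in both forks. Its length ray-cast at seat height is 182 mm, and the jaw tab is back in its closed position. Next I push the drawer shut with closed fingers on the bar.

Call:
{"op": "send_rows", "data": {"series": "0 0 0 -2 0 0.6 -1; 0 0 0 -5 0 1.5 -1; 0 0 0 -8.5 0 2.6 -1; 0 0 0 -12 0 3.8 -1; 0 0 0 -14.5 0 4.6 -1; 0 0 0 -15.5 0 4.8 -1; 0 0 0 -15.5 2 4.8 -1; 0 0 0 -15.5 5 4.8 -1; 0 0 0 -15.5 8.5 4.8 -1; 0 0 0 -15.5 11.5 4.8 -1"}}

```text
time_s: 17.95
ee_pos: [0.4197, -0.2058, 0.0631]
eef_rot: [-1.571, -0.001, 0.087]
force: [0.7, 0.3, -0.7]
grip_width: 0.0006
```

Call:
{"op": "send_rows", "data": {"series": "0 0 0 0 1 0 -1; 0 0 0 0 1.9 0 -1; 0 0 0 0 1.9 0 -1; 0 0 0 1 1.9 0 -1; 0 0 0 1.8 1.9 0 -1; 0 0 0 2.6 1.9 0 -1; 0 0 0 3.4 1.9 0 -1; 0 0 0 4.2 1.9 0 -1; 0 0 0 5 1.9 0 -1; 0 0 0 5.8 1.9 0 -1", "newtons": 20}}

```text
time_s: 18.78
ee_pos: [0.478, -0.2006, 0.0456]
eef_rot: [-1.571, -0.0, 0.087]
force: [-1.7, -0.8, 0.6]
grip_width: 0.0006
```

Call:
{"op": "send_rows", "data": {"series": "0 0 0 1 0 0 -1; 0 0 0 2 0 0 -1; 0 0 0 3 0 0 -1; 0 0 0 4 0 0 -1; 0 0 0 5 0 0 -1; 0 0 0 6 0 0 -1; 0 0 0 7 0 0 -1; 0 0 0 8 0 0 -1; 0 0 0 8.6 0 0 -1; 0 0 0 8.8 0 0 -1"}}

```text
time_s: 19.62
ee_pos: [0.5657, -0.1928, 0.0452]
eef_rot: [-1.571, -0.0, 0.088]
force: [-1.7, 0.2, 1.0]
grip_width: 0.0001
```

Call:
{"op": "send_rows", "data": {"series": "0 0 0 0.2 0 0 -1; 0 0 0 0.4 0 0 -1; 0 0 0 0.6 0 0 -1; 0 0 0 0.8 0 0 -1; 0 0 0 0.9 0 0 -1; 0 0 0 1 0 0 -1; 0 0 0 1.1 0 0 -1; 0 0 0 1.2 0 0 -1; 0 0 0 1.2 0 0 -1; 0 0 0 1.2 0 0 -1"}}

```text
time_s: 20.45
ee_pos: [0.5742, -0.1922, 0.0453]
eef_rot: [-1.569, 0.006, 0.087]
force: [-22.9, 1.0, 12.0]
grip_width: 0.0003
```

Call:
{"op": "send_rows", "data": {"series": "0 0 0 -0.5 0 0 -1; 0 0 0 -2 0 0 -1; 0 0 0 -4 0 0 -1; 0 0 0 -6 0 0 -1; 0 0 0 -7 -1 0 -1; 0 0 0 -7 -4 0 -1; 0 0 0 -7 -8 0 -1; 0 0 0 -7 -12 0 -1; 0 0 0 -7 -15 0 -1; 0 0 0 -7 -16 0 -1"}}

```text
time_s: 21.28
ee_pos: [0.5083, -0.1987, 0.2108]
eef_rot: [-1.575, -0.007, 0.087]
force: [0.0, -0.3, 0.7]
grip_width: 0.0006
```

```bash
python3 - <<'E'
from h import *
import station
o=get_obs();print(o["ee_pos"],o["eef_rot"],o["force"])
w=camera("wrist")[40:290,180:512,::-1];s=camera("side")[100:310,120:400,::-1]
cv2.imwrite("pics/f.png",np.hstack([cv2.resize(w,(400,301)),cv2.resize(s,(400,301))]))
E
```

```text
[ 0.50831427 -0.19870664  0.21078369] [-1.57457217 -0.00672061  0.08720725] [ 0.02217676 -0.31005468  0.69137733]
```

View pics/f.png

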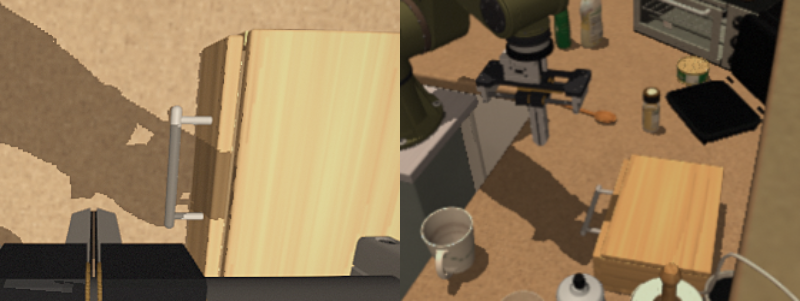

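The drawer face is flush with the unit at (240,40)-(222,275) in the left half, with no gap left. The jar, tin, spoon and mug are where they were. Handing in.

```bash
python3 -c "
from station import *
print(hand_in())"
```

```text
the job is handed in; nothing more can be done
None
```

The pin is in the clip and the drawer is shut; I handed the job in at about 21 s of the 67 s allowed. I gripped the handle, pulled the drawer out to its stop, pressed the pin down into the clip, let go, and pushed the drawer shut with closed fingers on the handle.

**Drawer out:** it stopped hard at about 54 N, roughly 130 mm from where it started. That fits the 133.6 mm stop if it began about 4 mm ajar.

**Pin seated:**
- The push took about 10 N, dropped to about 0 as the pin went through, then rose to 16 N at the bottom.
- At the bottom the pin was at the expected seat height, within about half a millimetre.
- A picture taken before shutting the drawer showed the pin central in both forks and the jaw tab back in its closed position. I judged the jaw by eye and did not measure its angle.

**Drawer shut:** it stopped at 23 N, and the last picture shows no gap at the face.

**Bystanders:** the spoon, jar, tin and mug look unmoved in the last side view; I did not measure them again. The gripper was clear of everything at the end.

**Failed or disagreeing checks:**
- The check on the pin's apparent length at a second height crashed, so the 182 mm reading at seat height is the only one.
- Estimates of the clip's position along the drawer disagreed by 2–3 mm. I corrected by 1 mm from a picture taken just above the clip.
- There was about 27 N sideways on the handle at the end of the pull.

I viewed 11 pictures, one over the budget of 10.

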